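# Hook the instrument bracket into the slotted upright and lock it

## Task

Pick up the ribbed bracket, hook both its hooks into the two topmost slots of the stand's slotted upright, and press it down until the sprung catch snaps out over its top edge. Be gentle with the stand, the height of whose upright you must find by feel; leave the bracket locked there and do not disturb the other things on the bench.

Things in the scene. Friction and masses are not known exactly. Their poses are not given: they have to be found in the camera images.
- bracket_grip (a point): Grip centre of the loose dark steel bracket (about 550 g), which stands on the bench on its arm like a small bookend. x: towards its hooks, z up. 62 mm above its underside, 30 mm in front (-x) of its flat rear face, in its middle plane, inside an upright rib to be gripped from above, fingers closing along y: 14 mm thick in y, from 5 to 48 mm in front of the rear face, 80 mm high.
- bracket_rear (a point): Middle of the lower edge of the bracket's rear face; axes as the grip. Back plate 5 mm thick, 32 wide, 80 high; arm 40 wide, 5 thick, 100 long to -x. Two hooks stand 11 mm out of the rear face (+x) in the middle plane, 8 mm wide: tongues 5 high, lower sides 23 and 63 above this point, ending in a lip (7 to 11 mm out) that reaches 9 mm down below the tongue.
- stand: Fixed stand; origin on the bench under the middle of the upright's front face. x: from the face into the upright (the way the hooks go in), y along the face, z up. Base plate 12 mm high, from 20 mm before the face to 130 behind, 160 wide. Dark upright 48 mm wide, nominally 200 high, front sheet 4 mm thick. Over 40 N on any part of it (upright, catch, seat) does damage.
- top_slot (a point): NOMINAL middle of the top slot's lower edge, on the face, 162 mm over the bench; axes as the stand. The upright is telescopic: it and all on it really stand up to 12 mm higher or lower (not measured). Slots in one column, 12 wide, 18 high, 40 mm apart. Hooks enter only 8 to 12 mm above home (home: seat fully down, a hard stop, tongues 1 mm over the slots' lower edges); else the lips meet the sheet, rear face 11 mm off.
- seat (a joint): Travel (m, down) of a sprung steel ledge under the bracket's place: it stands 40 mm out of the face, 30 mm wide, its top 58.5 mm below the top slot's lower edge. It meets the bracket's underside 3.5 mm above home (home: underside 62 mm below that slot edge) and pushes up, 8 N there to 11.5 N at home, so the bracket must be pressed down. 0 = up, 0.0035 = fully down, hard stop.
- catch (a joint): Travel (m) of the sprung catch, a steel block 20 mm wide, 10 high, its underside 19.5 mm above the top slot's lower edge. 0 = out, 6 mm proud of the face. The back plate, held flat on the face above home, pushes it in about 6 mm (1.2 to 3 N). It springs out over the plate's top edge when the bracket is pressed to within 1.5 mm of home and then holds it down. Higher than the entry height, the upper hook meets it.
- bookend: Bystander: plain dark bookend, 90 mm wide, 110 mm high, without rib or hooks; foot reaches 90 mm to its -x side. Origin at its lower rear edge.
- syringe: Bystander: clear capped syringe, 130 mm long, lying; origin on the bench near its middle.
- sample_box: Bystander: cream closed box 100 x 130 x 45 mm; origin under its centre.
- gauge: Bystander: round dial gauge, 64 mm across, 30 mm high; origin under its centre.
- jar: Bystander: amber jar, 60 mm across, 85 mm high; origin under its centre.
- tape: Bystander: blue roll of tape, 90 mm across, 20 mm high; origin under its centre.
- driver: Bystander: screwdriver with black handle, lying; origin at its middle.
Things that resemble listed ones, but are neither listed nor needed, are in the scene too. What is shaped like the stand but pink is not meant.

How it is judged:
On the way, in this order (a step that is already met when the one before it is completed fails the run):
1. the hooks are in the top two slots, the bracket's rear face against the upright, pushing the catch in (x of bracket_grip in the frame of stand between -0.038 and -0.024 m and y of bracket_grip in the frame of stand between -0.006 and 0.006 m and angle between the x axis of bracket_grip and the x axis of stand, either way round below 0.15 rad and angle between bracket_grip's own z axis and vertical below 0.12 rad and z of bracket_grip in the frame of stand between 0.154 and 0.19 m and value of joint catch above 0.003 m), for 0.1 s.
2. the bracket is pressed down and the catch has sprung out over its top edge (x of bracket_grip in the frame of stand between -0.038 and -0.024 m and y of bracket_grip in the frame of stand between -0.006 and 0.006 m and angle between the x axis of bracket_grip and the x axis of stand, either way round below 0.15 rad and angle between bracket_grip's own z axis and vertical below 0.12 rad and z of bracket_grip in the frame of stand between 0.146 and 0.179 m and value of joint catch below 0.002 m), for 0.2 s.
At the end, for the whole second after the job is handed in: The bracket stays, released, hooked in the top two slots: grip centre 24-38 mm in front of the face, within 6 mm of its middle, 146-179 mm over the bench, in line within 0.15 rad, upright within 0.12 rad; the catch is out again (under 2 mm) over its top edge (all of step 2); the robot touches nothing.
It fails at once if the stand is loaded with more than 40 N (contact force between anything else and stand above 40 N).
It fails at once if another thing on the bench is displaced by more than 30 mm (distance of any of bookend, syringe, sample_box, gauge, jar, tape, driver from where it was at the start of the episode above 0.03 m).
It also fails if it takes over 58 s, if anything falls off the work surface, if the arm or the gripper's body presses on something with over 40 N, if the wrist force passes 120 N, or if a joint passes its speed limit or range.

## Robot

A 7-joint arm with a two-finger parallel gripper is mounted at the origin on the work surface. World frame = base frame: x ahead of the robot, y to its left, z up, the work surface at z = 0. Lengths are in m, angles in rad, forces in N, time in s.
With the tool pointing down it reaches from about 0.4 to 0.85 m from the base axis. Payload 10.4 kg.
Tool frame: the origin (TCP) lies on the mounting face of the last link; the fingertips stand 173 mm ahead of it and the grasp point (between the pads) lies 155 mm ahead of it (manip.tip_extent is the distance from the TCP to the fingertips, in m); z points along the fingers, y is the line along which they close (so a half turn about z gives the same grasp; the last joint's range is limited). The gripper opens to 85 mm and grips with 20 to 120 N. Pads are 22 mm wide; open, the fingers measure 114 mm over their backs; the gripper's body (76 mm by 85 mm) begins 54 mm behind the grasp point. The pads swing forward as they close: fully open they stand 13 mm farther back than shut.
Start: joints at [1.298, 0.332, -0.065, 1.46, 0.022, 1.35, -0.088], TCP at [0.155, -0.606, 0.405] pointing down, gripper open.
Joint ranges: [-2.6, 2.6], [-0.5, 2.12], [-1.47, 1.34], [0.16, 2.42], [-1.27, 4.41], [0.06, 2.06], [-2.6, 2.6]. Speed limits (rad/s): [2.22, 2.22, 2.79, 2.79, 3.14, 3.14, 3.14].

## Interface

Orientations are given as a unit quaternion [x, y, z, w].
In Python, from workcell import manip gives the robot as it stands.
- The arm moves only by the tool move_arm, never from a script. Its argument "plan" is one flat list of numbers, 7 for each row, row after row: the turn, a rotation vector about the tool's x, y, z in rad, then the shift along the tool's x, y, z in m, then the finger opening in m, from 0 to 0.0854. In form: [ax, ay, az, dx, dy, dz, gripper, ax, ay, az, dx, dy, dz, gripper, ...]. A call has 1 to 12 rows; each row is the pose to reach, as a shift and turn from the pose commanded when the call began, along the tool's axes at that moment; what a row does not reach only later rows make up. A row lasts 1/8 s, in which the tool goes at most 62.5 mm and 10.7 degrees, less where a joint would pass 70% of its speed; a pose out of reach is approached as far as the arm can. A call with a gripper value outside its range is refused whole. The fingers move at their own pace and stop on an object; "squeeze" is the grip in N (left out, the last holds). Time passes only in rows, so rows that repeat a pose let the fingers close. It gives the time, the measured TCP pose, the force, the opening and the grip force at its end, in the units of the state.
- manip.get_obs(): the state, without advancing time (a new reading comes with each control period).
- manip.camera(name): name is "side" or "top" or "wrist"; returns a dict with "color" (400x640x3 uint8, red, green, blue), "fx", "fy", "cx", "cy" (pixels), "cam_to_world" (4x4, takes a point from camera to world coordinates); the wrist camera has in their place "mount" (4x4, takes a point from camera to tool coordinates, whose origin is the TCP and whose axes are the flange's). Camera axes: x right, y down, z forward; pixel columns grow to the right and rows downward; lengths in m; the calibration is good to about 2 mm. A picture is of the moment at which its call begins: read the wrist's pose just before it. There is no depth.
- manip.hand_in(): hands the job in; it is judged then, once.
Trained networks look in a picture, given as the dict that the camera call returned (one of the last four; its "shot" number tells which), for a name from the list of things; names that differ only in an ending like _2 or _b are one class to them, and where a whole thing is asked for, a point or a joint stands for the part that bears it (a point fixed in the world has none). Each returns a list of dicts, best first, with "conf" (0 to 1); they miss things now and then, are a little off and sometimes report something else, mostly with a low value. They report only what shows in the picture. A call takes as long as a camera call. They do not tell look-alikes from the thing itself.
- manip.look_for(picture, label): "position" ([x, y, z] in m, in the coordinates of the camera as it stood for that picture, good to about 4 mm: the middle of the surface that is visible of it).
- manip.silhouettes(picture, label): "pixels" (400x640 bool, what is visible of it).
- manip.tip_of(picture, label): "position" ([x, y, z] in m, in the coordinates of the camera as it stood for that picture, good to about 4 mm: a listed point, or the origin of a listed thing).
The state is a dict: "clock": time; "joint_pos": joint angles; "joint_velocities": joint speeds; "tau": joint torques, N m; "position": TCP position; "ee_rot": TCP orientation; "ft_force": force on the tool from outside, world axes, zero at the start; "torque": the same for the moment, N m; "grip_width": opening from 0.0 (shut) to 1.0 (fully open); "grasp_force": force on a finger pad.
Only numpy, scipy, OpenCV 4.12 (cv2) and the standard library are available. Lean on these libraries where they do the work, as an engineer would, in place of code of your own. Each camera call takes 0.05 s, during which the arm holds its last target. There are 200 camera calls.

## Working session

There is one attempt and no reset: what is moved stays moved. The work goes in short steps, Python scripts to look and compute and a tool call to move; the robot and the scene stay as the last step left them, time stands still between calls to the robot, and variables do not carry over. Pictures are saved under pics/ and viewed, at most 12 in all, crops included, and the job is handed in when it is done.

Besides the shell and the picture viewer there is one more tool, called after "Call:" by a JSON object that holds its "op" and its "data", one argument or row to a line. move_arm: Moves the arm, as the interface text tells. Its arguments: {"type":"object","properties":{"plan":{"type":"array","items":{"type":"number"}},"squeeze":{"type":"number"}},"required":["plan"]}

```bash
mkdir -p pics; cat > h.py <<'E'
import numpy as np, cv2
from scipy.spatial.transform import Rotation as R
from workcell import manip
def T():
    o=manip.get_obs(); M=np.eye(4); M[:3,:3]=R.from_quat(o["ee_rot"]).as_matrix(); M[:3,3]=o["position"]; return M
def shot(n):
    t=T(); p=manip.camera(n)
    return p, (t@p["mount"] if n=="wrist" else p["cam_to_world"])
def w(C,q): return (C@np.append(q,1))[:3]
def proj(p,C,X):
    c=np.linalg.inv(C)@np.append(X,1); return np.array([p["fx"]*c[0]/c[2]+p["cx"],p["fy"]*c[1]/c[2]+p["cy"]])
def ray(p,C,uv,z):
    d=C[:3,:3]@np.array([(uv[0]-p["cx"])/p["fx"],(uv[1]-p["cy"])/p["fy"],1]); o=C[:3,3]; return o+d*(z-o[2])/d[2]
def save(p,n): cv2.imwrite(n,cv2.cvtColor(p["color"],cv2.COLOR_RGB2BGR))
E
python3 - <<'E'
from h import *
np.set_printoptions(precision=4,suppress=True)
print(T(), manip.get_obs()["clock"])
for n in ["top","side"]:
    p,C=shot(n); save(p,f"pics/{n}.png"); print(n,C[:3,3],C[:3,2],p["fx"])
    for l in ["bracket_grip","bracket_rear","stand","top_slot","bookend","jar","sample_box","gauge","tape","driver","syringe"]:
        for d in manip.tip_of(p,l)[:3]: print(l,round(d["conf"],2),w(C,d["position"]))
E
```

```text
[[ 0.969   0.2472 -0.0004  0.1545]
 [ 0.2472 -0.969   0.0014 -0.6055]
 [-0.0001 -0.0015 -1.      0.4039]
 [ 0.      0.      0.      1.    ]] 0.0
top [0.3402 0.0255 1.1627] [ 0.1511  0.0048 -0.9885] 397.4200053663725
bracket_grip 0.85 [0.4768 0.2279 0.0655]
stand 0.82 [0.6082 0.002  0.0003]
stand 0.72 [ 0.2168 -0.3534  0.001 ]
top_slot 0.93 [0.607  0.0014 0.1573]
top_slot 0.75 [ 0.2112 -0.3559  0.1579]
bookend 0.87 [ 0.4642 -0.2158  0.0037]
jar 0.89 [ 0.7264 -0.2088  0.0017]
sample_box 0.98 [0.7051 0.3044 0.0036]
gauge 0.9 [ 0.6498 -0.3372  0.0033]
tape 0.7 [ 0.4254 -0.0373 -0.001 ]
driver 0.75 [ 0.4837  0.373  -0.    ]
syringe 0.85 [0.4346 0.073  0.0002]
side [1.5018 0.6892 0.9991] [-0.6733 -0.44   -0.5942] 480.7371243420264
bracket_grip 0.86 [0.4825 0.2272 0.0582]
bracket_rear 0.96 [0.5068 0.2277 0.0023]
stand 0.59 [ 0.2198 -0.3579  0.0013]
stand 0.58 [0.6066 0.0021 0.0002]
top_slot 0.9 [ 0.2164 -0.3536  0.163 ]
top_slot 0.57 [0.6091 0.0035 0.1639]
jar 0.74 [ 0.7285 -0.2056  0.003 ]
jar 0.32 [ 0.4264 -0.0392  0.0002]
sample_box 0.71 [0.7034 0.3013 0.0009]
gauge 0.69 [ 0.6537 -0.3402  0.0001]
tape 0.59 [ 0.4266 -0.0431 -0.001 ]
tape 0.33 [0.4816 0.2307 0.0621]
driver 0.73 [0.4843 0.374  0.0008]
syringe 0.62 [ 0.4376  0.07   -0.0018]
```

View pics/top.png

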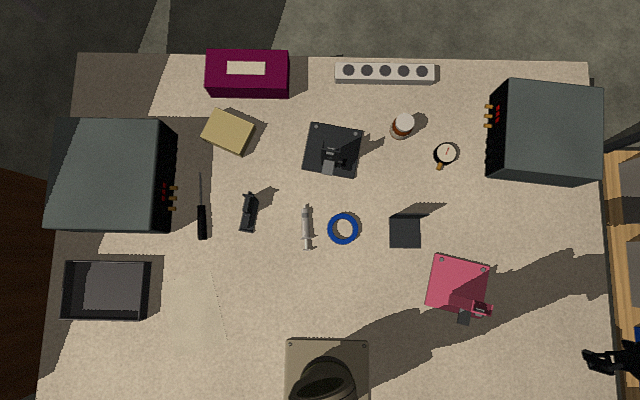

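View pics/side.png

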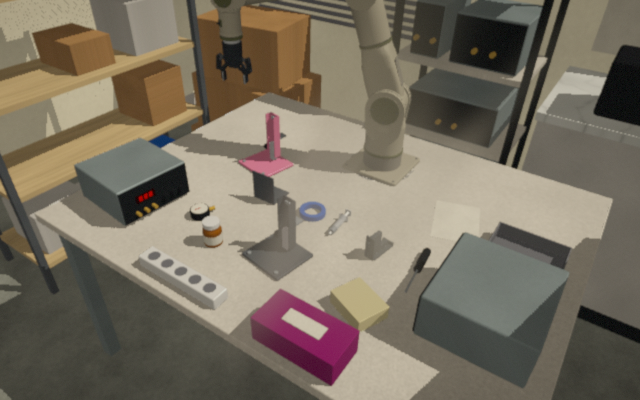

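Top picture: the grey stand is at (332,150) with a slight turn. The bracket is at (249,212) with its hooks up (+x), and the pink decoy is at (460,285). The tip_of heights agree with the given sizes. Next I measure the stand's yaw from its base and work out the first move.

```bash
cat >> h.py <<'E'
np.set_printoptions(precision=4,suppress=True)
def go(pos,yaw=None):
    M=T(); G=M.copy(); G[:3,3]=pos
    if yaw is not None:
        c,s=np.cos(yaw),np.sin(yaw); G[:3,:3]=np.array([[c,s,0],[s,-c,0],[0,0,-1]])
    D=np.linalg.inv(M)@G; return np.r_[R.from_matrix(D[:3,:3]).as_rotvec(),D[:3,3]]
E
python3 - <<'E'
from h import *
print("A",go([.40,-.2,.44],0.1)); print("B",go([.44,.2,.44],0))
for n in ["top","side"]:
    p,C=shot(n)
    for d in manip.silhouettes(p,"stand")[:2]:
        m=d["pixels"].astype(np.uint8); ys,xs=np.nonzero(m); print(n,d["conf"],m.sum(),xs.mean(),ys.mean())
        h=cv2.convexHull(np.c_[xs,ys].astype(np.int32)); a=cv2.approxPolyDP(h,4,True)[:,0]
        for q in a: print(q,ray(p,C,q,.012)[:2])
print(manip.camera("wrist")["mount"])
E
```

```text
A [ 0.0001 -0.      0.1498  0.3382 -0.3323 -0.0353]
B [ 0.0001 -0.      0.2498  0.4758 -0.71   -0.0353]
top 0.84 3338 457.9961054523667 287.73966446974237
[490 316] [ 0.1869 -0.4546]
[465 325] [ 0.1612 -0.3839]
[424 303] [ 0.2186 -0.2708]
[434 253] [ 0.3584 -0.3022]
[489 267] [ 0.322  -0.4579]
top 0.59 2676 331.0362481315396 150.02653213751867
[361 132] [ 0.7141 -0.0918]
[351 178] [ 0.5728 -0.0629]
[301 168] [0.6001 0.0854]
[311 122] [0.7425 0.059 ]
side 0.77 1391 268.3076923076923 150.39108554996406
[273 174] [ 0.3273 -0.2875]
[248 169] [ 0.3556 -0.3861]
[239 161] [ 0.3319 -0.4526]
[270 112] [-0.0785 -0.6273]
[278 118] [-0.0519 -0.5596]
[291 163] [ 0.2245 -0.2799]
side 0.63 2694 279.7290274684484 243.65219005196732
[293 200] [ 0.4169 -0.1276]
[312 255] [0.6104 0.0871]
[276 280] [0.7554 0.0632]
[242 252] [ 0.7222 -0.0933]
[278 198] [ 0.438  -0.1773]
[[ 0.0009 -0.9521 -0.3059  0.078 ]
 [ 1.      0.0011 -0.0004  0.0007]
 [ 0.0007 -0.3059  0.9521  0.0316]
 [ 0.      0.      0.      1.    ]]
```

Call:
{"op": "move_arm", "data": {
  "plan": [0, 0, 0.15, 0.338, -0.332, -0.035, 0.085, 0, 0, 0.15, 0.338, -0.332, -0.035, 0.085, 0, 0, 0.15, 0.338, -0.332, -0.035, 0.085, 0, 0, 0.15, 0.338, -0.332, -0.035, 0.085, 0, 0, 0.15, 0.338, -0.332, -0.035, 0.085, 0, 0, 0.15, 0.338, -0.332, -0.035, 0.085, 0, 0, 0.15, 0.338, -0.332, -0.035, 0.085, 0, 0, 0.25, 0.476, -0.71, -0.035, 0.085, 0, 0, 0.25, 0.476, -0.71, -0.035, 0.085, 0, 0, 0.25, 0.476, -0.71, -0.035, 0.085, 0, 0, 0.25, 0.476, -0.71, -0.035, 0.085, 0, 0, 0.25, 0.476, -0.71, -0.035, 0.085]
}}

```text
clock: 2.95
position: [0.423, 0.0793, 0.4393]
ee_rot: [1.0, -0.0, 0.001, 0.0]
ft_force: [1.3, -0.4, -0.7]
grip_width: 0.994
grasp_force: 0.0
```

```bash
python3 - <<'E'
from h import *
print(T(),go([.44,.21,.44],0))
E
```

```text
[[ 1.     -0.0005  0.0014  0.423 ]
 [-0.0005 -1.     -0.0009  0.0793]
 [ 0.0014  0.0009 -1.      0.4393]
 [ 0.      0.      0.      1.    ]] [ 0.0009 -0.0014 -0.0005  0.017  -0.1307 -0.0008]
```

Call:
{"op": "move_arm", "data": {
  "plan": [0, 0, 0, 0.017, -0.131, 0.03, 0.085, 0, 0, 0, 0.017, -0.131, 0.03, 0.085, 0, 0, 0, 0.017, -0.131, 0.03, 0.085, 0, 0, 0, 0.017, -0.131, 0.03, 0.085]
}}

```text
clock: 3.45
position: [0.4403, 0.2083, 0.4087]
ee_rot: [1.0, 0.001, -0.0, -0.0]
ft_force: [-0.0, -0.3, 0.4]
grip_width: 0.996
grasp_force: 0.0
```

```bash
python3 - <<'E'
from h import *
p,C=shot("wrist"); save(p,"pics/w1.png"); print(T()[:3,3])
for l in ["bracket_grip","bracket_rear"]:
    for d in manip.tip_of(p,l)[:2]: print(l,d["conf"],w(C,d["position"]))
np.save("C1.npy",C); print(p["fx"],p["cx"],p["cy"])
E
```

```text
[0.4405 0.2074 0.4089]
bracket_grip 0.67 [0.4801 0.2299 0.06  ]
bracket_rear 0.56 [0.507 0.224 0.   ]
323.81938037434844 319.3323078010041 198.228032360186
```

View pics/w1.png

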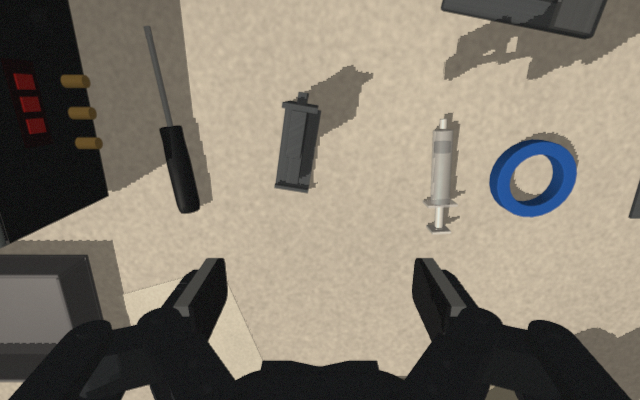

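The bracket shows at (298,145), hooks up, about 8° turned. I'll zoom in on it to get the yaw.

```bash
python3 - <<'E'
import cv2
a=cv2.imread("pics/w1.png")[80:205,250:390]; cv2.imwrite("pics/w1c.png",cv2.resize(a,None,fx=4.5,fy=4.5,interpolation=cv2.INTER_CUBIC)*1.0*1.6)
E
```

```text
[ WARN:0@0.054] global loadsave.cpp:1063 imwrite_ Unsupported depth image for selected encoder is fallbacked to CV_8U.
```

View pics/w1c.png

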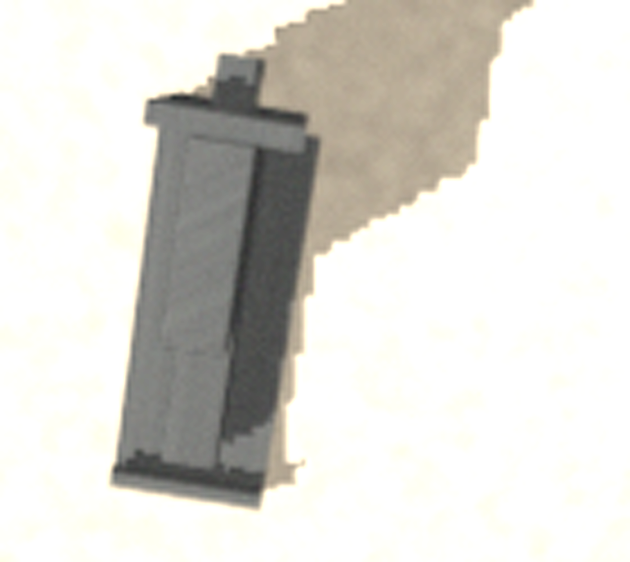

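```bash
python3 - <<'E'
from h import *
C=np.load("C1.npy"); p=dict(fx=323.82,fy=323.82,cx=319.33,cy=198.23)
def r(x,y,z): return ray(p,C,(x/4.5+250,y/4.5+80),z)[:2]
for q in [(146,124,.08),(303,150,.08),(150,102,.08),(307,120,.08),(110,484,0),(261,507,0)]: print(q,r(*q))
def e(a,b): d=a-b; return np.arctan2(-d[0],d[1]),np.hypot(*d),(a+b)/2
for a,b in [((146,124,.08),(303,150,.08)),((150,102,.08),(307,120,.08)),((110,484,0),(261,507,0))]: print(e(r(*a),r(*b)))
p2,Cs=shot("top")
for l in ["bracket_grip","bracket_rear"]:
    for d in manip.tip_of(p2,l)[:1]: print(l,w(Cs,d["position"]))
E
```

```text
(146, 124, 0.08) [0.5068 0.2406]
(303, 150, 0.08) [0.5019 0.2097]
(150, 102, 0.08) [0.5109 0.2397]
(307, 120, 0.08) [0.5076 0.209 ]
(110, 484, 0) [0.4103 0.2622]
(261, 507, 0) [0.4039 0.2216]
(np.float64(-0.15691522941946415), np.float64(0.03122791987415283), array([0.5043, 0.2252]))
(np.float64(-0.1077703787540223), np.float64(0.030888587591975304), array([0.5093, 0.2243]))
(np.float64(-0.15561046787249247), np.float64(0.04106631274583026), array([0.4071, 0.2419]))
bracket_grip [0.4817 0.2259 0.0592]
bracket_rear [ 0.7234 -0.2102  0.0053]
```

```bash
python3 - <<'E'
from h import *
print(go([.4797,.2290,.30],-.16),go([.4797,.2290,.217],-.16))
E
```

```text
[ 0.0008 -0.001   0.1578  0.039  -0.022   0.1092] [ 0.0008 -0.001   0.1578  0.039  -0.0221  0.1922]
```

Call:
{"op": "move_arm", "data": {
  "plan": [0, 0, 0.158, 0.039, -0.022, 0.06, 0.085, 0, 0, 0.158, 0.039, -0.022, 0.109, 0.085, 0, 0, 0.158, 0.039, -0.022, 0.14, 0.085, 0, 0, 0.158, 0.039, -0.022, 0.17, 0.085, 0, 0, 0.158, 0.039, -0.022, 0.192, 0.085, 0, 0, 0.158, 0.039, -0.022, 0.192, 0.085]
}}

```text
clock: 4.5
position: [0.479, 0.2293, 0.2159]
ee_rot: [0.997, -0.079, -0.001, 0.001]
ft_force: [-0.2, -0.3, -0.7]
grip_width: 0.998
grasp_force: 0.0
```

```bash
python3 - <<'E'
from h import *
M=T();print(M, M[:3,:3].T@(np.array([.4797,.229,.217])-M[:3,3]),manip.get_obs()["ft_force"])
p,C=shot("wrist"); save(p,"pics/w2.png")
E
```

```text
[[ 0.9874 -0.1582 -0.002   0.479 ]
 [-0.1582 -0.9874 -0.0014  0.2293]
 [-0.0018  0.0017 -1.      0.2159]
 [ 0.      0.      0.      1.    ]] [ 0.0007  0.0002 -0.0011] [-0.2496 -0.3474 -0.7328]
```

View pics/w2.png

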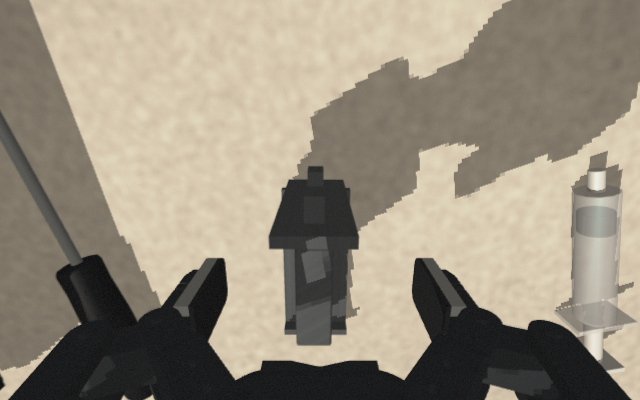

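The bracket is centred between the pads (plate at column 314, pads at 225 and 413) and square to the tool. I'll close and lift.

Call:
{"op": "move_arm", "data": {
  "plan": [0, 0, 0, 0, 0, 0, 0, 0, 0, 0, 0, 0, 0, 0, 0, 0, 0, 0, 0, 0, 0, 0, 0, 0, 0, 0, 0, 0, 0, 0, 0, 0, 0, 0, 0, 0, 0, 0, 0, 0, 0, 0, 0, 0, 0, 0, 0, -0.03, 0, 0, 0, 0, 0, 0, -0.08, 0, 0, 0, 0, 0, 0, -0.13, 0, 0, 0, 0, 0, 0, -0.145, 0, 0, 0, 0, 0, 0, -0.145, 0],
  "squeeze": 100
}}

```text
clock: 5.92
position: [0.4792, 0.2299, 0.3612]
ee_rot: [0.997, -0.079, 0.0, 0.0]
ft_force: [0.0, -0.6, -4.6]
grip_width: 0.152
grasp_force: 99.0
```

```bash
python3 - <<'E'
from h import *
print(T()); o=manip.get_obs(); print(o["ft_force"],o["torque"])
p,C=shot("wrist"); save(p,"pics/w3.png")
for l in ["bracket_grip","bracket_rear"]:
    for d in manip.tip_of(p,l)[:1]: print(l,d["conf"],p["mount"]@np.r_[d["position"],1])
for l in ["stand","top_slot"]:
    for d in manip.tip_of(p,l)[:1]: print(l,d["conf"],w(C,d["position"]))
p,C=shot("top")
for l in ["stand","top_slot"]:
    for d in manip.tip_of(p,l)[:2]: print(l,d["conf"],w(C,d["position"]))
for d in manip.silhouettes(p,"stand")[:2]:
    m=d["pixels"].astype(np.uint8); ys,xs=np.nonzero(m)
    if xs.mean()<400:
        (c,s,a)=cv2.minAreaRect(np.c_[xs,ys].astype(np.float32)); q=cv2.boxPoints((c,(s[0]+1,s[1]+1),a)); print([ray(p,C,k,.012)[:2] for k in q])
E
```

```text
[[ 0.9875 -0.1579  0.0001  0.4792]
 [-0.1579 -0.9875 -0.0006  0.2299]
 [ 0.0001  0.0006 -1.      0.3612]
 [ 0.      0.      0.      1.    ]]
[ 0.0486 -0.617  -4.6103] [-0.0162 -0.025  -0.0231]
bracket_grip 0.67 [-0.0002  0.001   0.158   1.    ]
stand 0.92 [ 0.6071  0.0048 -0.0019]
stand 0.8 [ 0.2171 -0.3557 -0.0011]
top_slot 0.95 [ 0.216  -0.3585  0.1628]
top_slot 0.76 [0.6077 0.0047 0.1588]
[array([0.5951, 0.0895]), array([0.7487, 0.0637]), array([ 0.7183, -0.0977]), array([ 0.5659, -0.0689])]
```

View pics/w3.png

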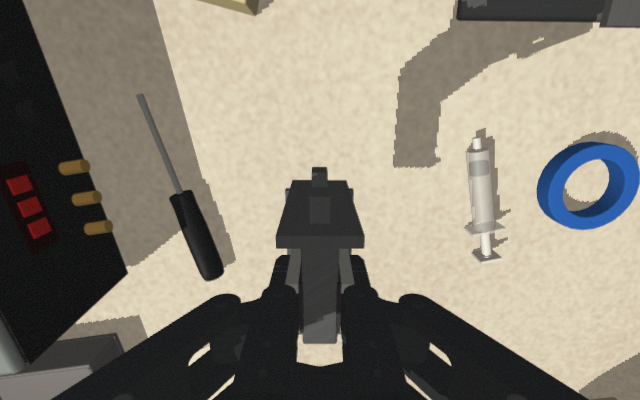

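The bracket is held square at the tool centre. I'll carry it to about 60 mm in front of the upright and look from close by.

```bash
python3 - <<'E'
from h import *
F=np.array([.606,.0055]);u=np.array([np.cos(-.184),np.sin(-.184)])
print(go(np.r_[F-.09*u,.360],-.184))
E
```

```text
[0.0003 0.0007 0.0259 0.0706 0.1995 0.0014]
```

Call:
{"op": "move_arm", "data": {
  "plan": [0, 0, 0.026, 0.02, 0.05, 0.001, 0, 0, 0, 0.026, 0.04, 0.1, 0.001, 0, 0, 0, 0.026, 0.06, 0.15, 0.001, 0, 0, 0, 0.026, 0.07, 0.2, 0.001, 0, 0, 0, 0.026, 0.07, 0.2, 0.001, 0]
}}

```text
clock: 7.0
position: [0.5172, 0.0167, 0.3604]
ee_rot: [0.995, -0.096, -0.0, 0.001]
ft_force: [-0.2, 0.2, -5.1]
grip_width: 0.153
grasp_force: 99.6
```

```bash
python3 - <<'E'
from h import *
print(T(),manip.get_obs()["ft_force"])
p,C=shot("wrist"); save(p,"pics/w4.png"); np.save("C4.npy",C)
for l in ["bracket_grip","bracket_rear"]:
    for d in manip.tip_of(p,l)[:1]: print(l,d["conf"],p["mount"]@np.r_[d["position"],1])
for l in ["stand","top_slot"]:
    for d in manip.tip_of(p,l)[:1]: print(l,d["conf"],w(C,d["position"]))
E
```

```text
[[ 0.9817 -0.1906 -0.0008  0.5172]
 [-0.1906 -0.9817 -0.0018  0.0167]
 [-0.0005  0.0019 -1.      0.3604]
 [ 0.      0.      0.      1.    ]] [-0.192   0.1855 -5.1212]
bracket_grip 0.69 [0.0006 0.0031 0.157  1.    ]
bracket_rear 0.59 [0.0277 0.003  0.2189 1.    ]
stand 0.8 [ 0.6091  0.0016 -0.0012]
top_slot 0.75 [ 0.6067 -0.0021  0.1609]
```

View pics/w4.png

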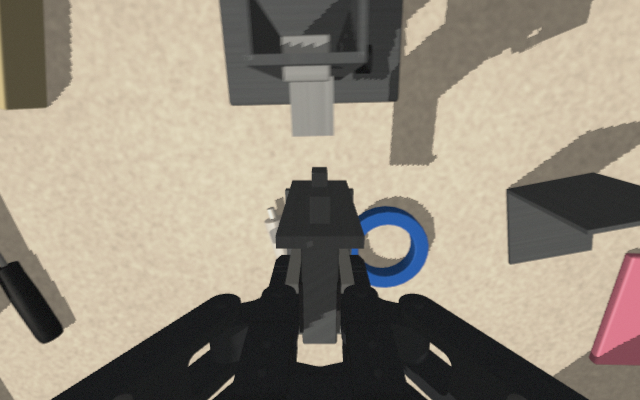

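```bash
python3 - <<'E'
import cv2,numpy as np
a=cv2.imread("pics/w4.png")[0:145,210:410]; a=cv2.resize(a,None,fx=4,fy=4,interpolation=cv2.INTER_CUBIC); cv2.imwrite("pics/w4c.png",cv2.convertScaleAbs(a,alpha=1.7))
E
```

```text
(no output)
```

View pics/w4c.png

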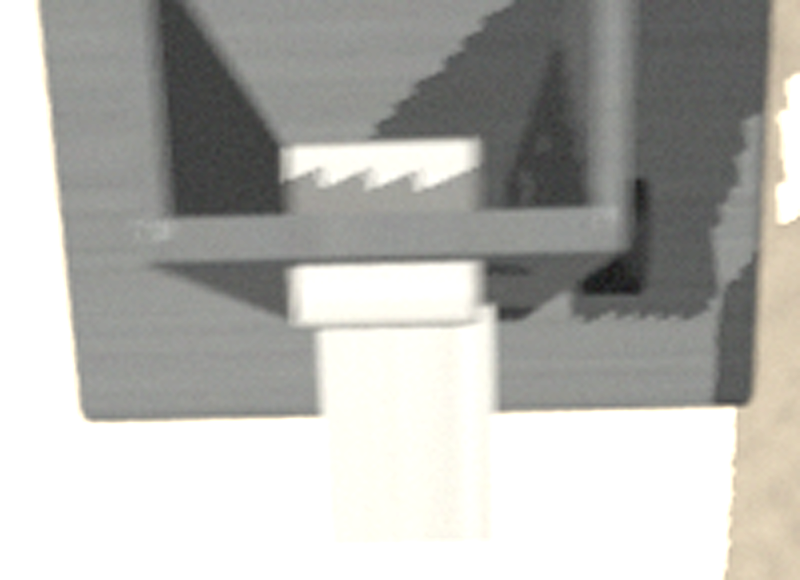

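The upright's top front edge runs (247.5,66)–(367,62), the base's front edge (230.5,104.5)–(397.5,101), and the seat's front edge (293.5,135)–(332.5,135).

```bash
python3 - <<'E'
from h import *
C=np.load("C4.npy"); p=dict(fx=323.82,fy=323.82,cx=319.33,cy=198.23)
M=T()
for n,a,b,zs in [("top",(247.5,66),(367,62),(.19,.2,.21)),("base",(230.5,104.5),(397.5,101),(.012,)),("seat",(293.5,135),(332.5,135),(.09,.1035,.115))]:
    for z in zs:
        A,B=ray(p,C,a,z),ray(p,C,b,z); d=A-B; m=(A+B)/2
        print(n,z,"width",np.linalg.norm(d),"yaw",np.arctan2(-d[0],d[1]),"mid",m[:2],"tool",(M[:3,:3].T@(m-M[:3,3]))[:2])
E
```

```text
top 0.19 width 0.047490081370022946 yaw -0.15973342304078553 mid [0.6059 0.0034] tool [0.0912 0.0032]
top 0.2 width 0.044067111249182174 yaw -0.159733423040785 mid [0.6051 0.0032] tool [0.0904 0.0036]
top 0.21 width 0.04064414112834144 yaw -0.15973342304078703 mid [0.6042 0.003 ] tool [0.0896 0.0039]
base 0.012 width 0.15677112221781542 yaw -0.17074315202192275 mid [0.5871 0.0071] tool [0.072  0.0031]
seat 0.09 width 0.02841953884859364 yaw -0.19094510175459098 mid [0.5668 0.0106] tool [0.0514 0.0033]
seat 0.1035 width 0.026812498796631307 yaw -0.1909451017545928 mid [0.5683 0.0101] tool [0.053  0.0035]
seat 0.115 width 0.02544353875236709 yaw -0.19094510175459264 mid [0.5696 0.0096] tool [0.0544 0.0037]
```

Everything agrees: the face's middle is at about (0.606, 0.0036), yaw −0.172, and the upright stands roughly 10 mm low. Next is a 22 mm gap, then down to feel for the seat.

```bash
cat >> h.py <<'E'
F=np.array([.6062,.0036]);YAW=-.172;u=np.array([np.cos(YAW),np.sin(YAW)])
def rel():
    M=T(); d=M[:2,3]-F; v=np.array([-u[1],u[0]]); o=manip.get_obs(); f=o["ft_force"]
    print("gap",-(d@u)-.029,"y",d@v,"z",M[2,3],"yaw",np.arctan2(M[1,0],M[0,0]),"tilt",M[:2,2],"f stand",f[:2]@u,f[:2]@v,f[2],"clk",o["clock"])
def goto(gap,z): return go(np.r_[F-(gap+.029)*u,z],YAW)
E
python3 - <<'E'
from h import *
rel(); print(goto(.022,.34),goto(.022,.318))
E
```

```text
gap 0.06240483217751723 y 0.0038517828211171515 z 0.3609868305355455 yaw -0.1819839554020038 tilt [0.0002 0.0003] f stand -0.34849513428662926 -0.1760820734290649 -5.7777580335966245 clk 7.25
[-0.0004 -0.0001 -0.01    0.0404  0.0035  0.021 ] [-0.0004 -0.0001 -0.01    0.0404  0.0035  0.043 ]
```

Call:
{"op": "move_arm", "data": {
  "plan": [0, 0, -0.01, 0.02, 0.002, 0.01, 0, 0, 0, -0.01, 0.04, 0.0035, 0.02, 0, 0, 0, -0.01, 0.0404, 0.0035, 0.021, 0, 0, 0, -0.01, 0.0404, 0.0035, 0.021, 0, 0, 0, -0.01, 0.0404, 0.0035, 0.021, 0, 0, 0, -0.01, 0.0404, 0.0035, 0.021, 0]
}}

```text
clock: 8.0
position: [0.5558, 0.011, 0.3403]
ee_rot: [0.996, -0.087, 0.0, 0.0]
ft_force: [0.4, -0.2, -5.2]
grip_width: 0.15
grasp_force: 99.6
```

```bash
python3 - <<'E'
from h import *
rel(); p,C=shot("wrist"); rel(); np.save("C5.npy",C)
a=p["color"][0:260,180:460,::-1]; a=cv2.resize(a,None,fx=2.3,fy=2.3,interpolation=cv2.INTER_CUBIC); cv2.imwrite("pics/w5.png",cv2.convertScaleAbs(a,alpha=1.7))
E
```

```text
gap 0.021950458651673655 y -0.001294603725273547 z 0.3403376371145359 yaw -0.17387679332398606 tilt [ 0.0006 -0.0004] f stand 0.4556795882228654 -0.1275836752310951 -5.203080462149766 clk 8.0
gap 0.02189534848087758 y -0.001413083594504044 z 0.3402854244613456 yaw -0.17405197617216078 tilt [ 0.0006 -0.0004] f stand 0.4831587978434041 0.2619619129363445 -5.625650363693849 clk 8.05
```

View pics/w5.png

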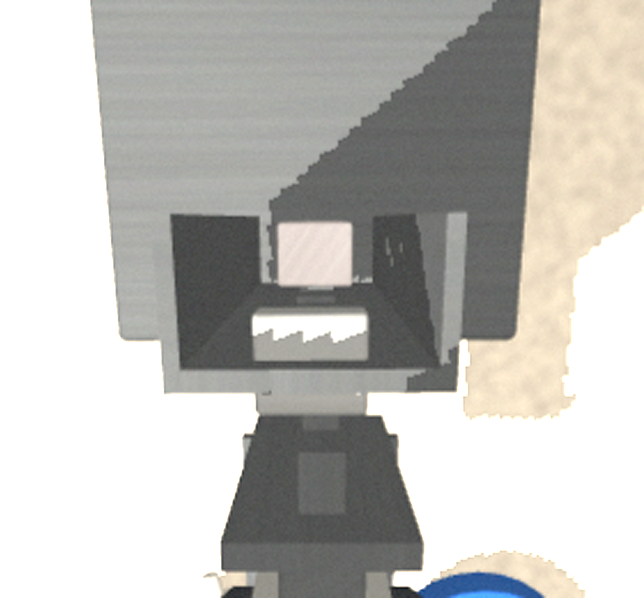

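The picture shows yaw matched. The upright's centre (crop column 310) lies about 2 mm left of the bracket's (322), the gap is about 22 mm and the upright's top about 190 mm high. I'll correct y and descend to feel the seat.

Call:
{"op": "move_arm", "data": {
  "plan": [0, 0, 0.002, 0, -0.002, 0.006, 0, 0, 0, 0.002, 0, -0.002, 0.012, 0, 0, 0, 0.002, 0, -0.002, 0.018, 0, 0, 0, 0.002, 0, -0.002, 0.024, 0, 0, 0, 0.002, 0, -0.002, 0.026, 0, 0, 0, 0.002, 0, -0.002, 0.026, 0, 0, 0, 0.002, 0, -0.002, 0.026, 0]
}}

```text
clock: 8.93
position: [0.5564, 0.0128, 0.3141]
ee_rot: [0.996, -0.088, 0.0, 0.0]
ft_force: [0.4, 0.3, -5.7]
grip_width: 0.151
grasp_force: 99.6
```

```bash
python3 -c "
from h import *
rel()"
```

```text
gap 0.021607976109911695 y 0.000541692918717189 z 0.3141359401959998 yaw -0.17615263457814506 tilt [ 0.0004 -0.0001] f stand 0.31642229390791377 0.32745179237582395 -5.7039772896324985 clk 8.925
```

Nothing touched yet; I'll go on in small steps.

Call:
{"op": "move_arm", "data": {
  "plan": [0, 0, -0.002, 0, 0, 0.001, 0, 0, 0, -0.002, 0, 0, 0.002, 0, 0, 0, -0.002, 0, 0, 0.002, 0, 0, 0, -0.002, 0, 0, 0.002, 0]
}}

```text
clock: 9.43
position: [0.5563, 0.0127, 0.3119]
ee_rot: [0.996, -0.087, 0.0, 0.0]
ft_force: [0.3, -0.3, -5.6]
grip_width: 0.15
grasp_force: 99.6
```

Call:
{"op": "move_arm", "data": {
  "plan": [0, 0, 0, 0, 0, 0.001, 0, 0, 0, 0, 0, 0, 0.0015, 0, 0, 0, 0, 0, 0, 0.0015, 0, 0, 0, 0, 0, 0, 0.0015, 0]
}}

```text
clock: 9.93
position: [0.5564, 0.0128, 0.3107]
ee_rot: [0.996, -0.087, 0.0, 0.0]
ft_force: [-3.4, 0.7, 3.2]
grip_width: 0.146
grasp_force: 101.0
```

Call:
{"op": "move_arm", "data": {
  "plan": [0, 0, 0, 0, 0, 0.001, 0, 0, 0, 0, 0, 0, 0.0015, 0, 0, 0, 0, 0, 0, 0.0015, 0, 0, 0, 0, 0, 0, 0.0015, 0]
}}

```text
clock: 10.42
position: [0.5564, 0.0128, 0.309]
ee_rot: [0.996, -0.087, 0.0, 0.0]
ft_force: [-3.0, -0.1, 5.4]
grip_width: 0.15
grasp_force: 101.3
```

Seat contact came at TCP z ≈ 0.3115, with the force step of about 8.8 N matching the preload. That puts home at about 0.308 and entry at 0.318. I'll raise to there, then move in to a gap of about 8 mm, which is past where the lips would meet the sheet.

Call:
{"op": "move_arm", "data": {
  "plan": [0, 0, 0, 0, 0, -0.004, 0, 0, 0, 0, 0, 0, -0.009, 0, 0, 0, 0, 0, 0, -0.009, 0, 0, 0, 0, 0.004, 0, -0.009, 0, 0, 0, 0, 0.008, 0, -0.009, 0, 0, 0, 0, 0.01, 0, -0.009, 0, 0, 0, 0, 0.012, 0, -0.009, 0, 0, 0, 0, 0.014, 0, -0.009, 0, 0, 0, 0, 0.014, 0, -0.009, 0]
}}

```text
clock: 11.55
position: [0.5702, 0.0103, 0.3179]
ee_rot: [0.996, -0.087, 0.0, 0.0]
ft_force: [-0.4, -0.2, -4.0]
grip_width: 0.152
grasp_force: 99.6
```

```bash
python3 -c "
from h import *
rel()"
```

```text
gap 0.007592530010209684 y 0.0004218670046742838 z 0.3178856059169764 yaw -0.17424058859245697 tilt [ 0. -0.] f stand -0.31832689790868024 -0.27904958228358656 -3.9598572729031765 clk 11.55
```

No contact at a 7.6 mm gap, so the lips are in the slots. On in.

Call:
{"op": "move_arm", "data": {
  "plan": [0, 0, 0, 0.002, 0, 0, 0, 0, 0, 0, 0.004, 0, 0, 0, 0, 0, 0, 0.005, 0, 0, 0, 0, 0, 0, 0.006, 0, 0, 0, 0, 0, 0, 0.006, 0, 0, 0]
}}

```text
clock: 12.18
position: [0.576, 0.0094, 0.3179]
ee_rot: [0.996, -0.087, -0.0, 0.0]
ft_force: [-3.6, 0.6, -4.4]
grip_width: 0.154
grasp_force: 99.8
```

Call:
{"op": "move_arm", "data": {
  "plan": [0, 0, 0, 0.001, 0, 0, 0, 0, 0, 0, 0.001, 0, 0, 0, 0, 0, 0, 0.001, 0, 0, 0]
}}

```text
clock: 12.55
position: [0.5769, 0.0092, 0.3178]
ee_rot: [0.996, -0.087, -0.0, 0.0]
ft_force: [-5.0, 0.3, -3.3]
grip_width: 0.149
grasp_force: 100.2
```

```bash
python3 -c "
from h import *
rel()"
```

```text
gap 0.0008560420695545544 y 0.0004773967164710593 z 0.31784057425626516 yaw -0.17407649748552495 tilt [-0.0005 -0.0001] f stand -4.974075684487047 -0.5723462861099572 -3.298417692817417 clk 12.55
```

Call:
{"op": "move_arm", "data": {
  "plan": [0, 0, 0, 0.0005, 0, 0, 0, 0, 0, 0, 0.001, 0, 0, 0, 0, 0, 0, 0.001, 0, 0, 0]
}}

```text
clock: 12.92
position: [0.5773, 0.0092, 0.3178]
ee_rot: [0.996, -0.087, -0.001, 0.0]
ft_force: [-11.7, 1.3, 1.9]
grip_width: 0.145
grasp_force: 100.7
```

```bash
python3 -c "
from h import *
rel(); p,C=shot('wrist')
a=p['color'][0:260,180:460,::-1]; a=cv2.resize(a,None,fx=2.3,fy=2.3,interpolation=cv2.INTER_CUBIC); cv2.imwrite('pics/w6.png',cv2.convertScaleAbs(a,alpha=1.7))
"
```

```text
gap 0.0004717725388562362 y 0.0005710197791320131 z 0.3178335854411733 yaw -0.17372838685790457 tilt [-0.0027 -0.0004] f stand -11.739415678324105 -0.770287155353228 1.9465834771396244 clk 12.925
```

View pics/w6.png

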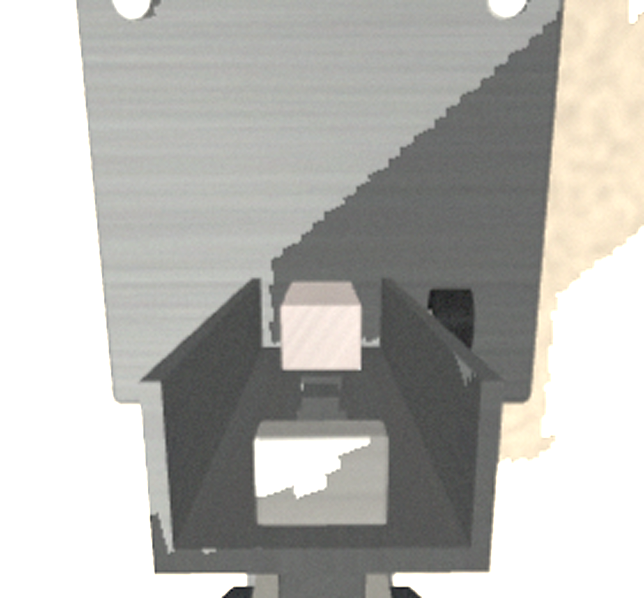

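The plate is flush on the face (force 11.7 N), the hook shows behind the sheet at crop (321,400), and the catch is pushed in at (320,475). I'll ease the push slightly and press down.

Call:
{"op": "move_arm", "data": {
  "plan": [0, 0, 0, -0.0008, 0, 0, 0, 0, 0, 0, -0.0008, 0, 0, 0, 0, 0, 0, -0.0008, 0, 0.0015, 0, 0, 0, 0, -0.0008, 0, 0.003, 0, 0, 0, 0, -0.0008, 0, 0.0045, 0, 0, 0, 0, -0.0008, 0, 0.006, 0, 0, 0, 0, -0.0008, 0, 0.006, 0]
}}

```text
clock: 13.85
position: [0.577, 0.0093, 0.3118]
ee_rot: [0.996, -0.087, -0.0, 0.0]
ft_force: [-6.2, 1.3, -3.3]
grip_width: 0.149
grasp_force: 100.2
```

```bash
python3 -c "
from h import *
rel()"
```

```text
gap 0.0007836188201395151 y 0.0005694754852316108 z 0.311774995663458 yaw -0.1739319166901707 tilt [-0.0009 -0.    ] f stand -6.324643070168323 0.2669550964184404 -3.3073641114162418 clk 13.85
```

Forces are low; pressing on by 3 mm.

Call:
{"op": "move_arm", "data": {
  "plan": [0, 0, 0, 0, 0, 0.001, 0, 0, 0, 0, 0, 0, 0.002, 0, 0, 0, 0, 0, 0, 0.003, 0, 0, 0, 0, 0, 0, 0.003, 0, 0, 0, 0, 0, 0, 0.003, 0]
}}

```text
clock: 14.48
position: [0.5769, 0.0095, 0.3101]
ee_rot: [0.996, -0.087, -0.0, 0.0]
ft_force: [-11.7, 1.1, 9.2]
grip_width: 0.149
grasp_force: 102.0
```

```bash
python3 -c "
from h import *
rel()"
```

```text
gap 0.0008373671996868316 y 0.0008125804723223976 z 0.31010158868000504 yaw -0.17373646951261668 tilt [-0.0004 -0.0007] f stand -11.731892778057 -0.8832462211490468 9.181261783413618 clk 14.475
```

Call:
{"op": "move_arm", "data": {
  "plan": [0, 0, 0, -0.0004, 0, 0.0005, 0, 0, 0, 0, -0.0004, 0, 0.001, 0, 0, 0, 0, -0.0004, 0, 0.0015, 0, 0, 0, 0, -0.0004, 0, 0.0015, 0]
}}

```text
clock: 14.98
position: [0.5768, 0.0095, 0.3089]
ee_rot: [0.996, -0.087, 0.0, 0.0]
ft_force: [-10.0, -0.1, 10.7]
grip_width: 0.154
grasp_force: 102.0
```

```bash
python3 -c "
from h import *
rel()"
```

```text
gap 0.0009819609145016069 y 0.0007806142875981959 z 0.3088895974760131 yaw -0.17387427135740874 tilt [ 0.0005 -0.0008] f stand -9.88030381514837 -1.8128836709998297 10.694983237863232 clk 14.975
```

Call:
{"op": "move_arm", "data": {
  "plan": [0, 0, 0, -0.0003, 0, 0.0004, 0, 0, 0, 0, -0.0003, 0, 0.0008, 0, 0, 0, 0, -0.0003, 0, 0.001, 0, 0, 0, 0, -0.0003, 0, 0.001, 0]
}}

```text
clock: 15.48
position: [0.5767, 0.0095, 0.3081]
ee_rot: [0.996, -0.087, 0.001, 0.0]
ft_force: [-9.4, -0.3, 11.5]
grip_width: 0.149
grasp_force: 102.2
```

```bash
python3 -c "
from h import *
rel(); p,C=shot('wrist')
a=p['color'][100:260,220:420,::-1]; a=cv2.resize(a,None,fx=3.5,fy=3.5,interpolation=cv2.INTER_CUBIC); cv2.imwrite('pics/w7.png',cv2.convertScaleAbs(a,alpha=1.7))
"
```

```text
gap 0.001094937549769557 y 0.0007702812613616062 z 0.3081470207667511 yaw -0.17405472249603815 tilt [ 0.0012 -0.0007] f stand -9.247726128254635 -1.9446010999715666 11.456349136127772 clk 15.475
```

View pics/w7.png

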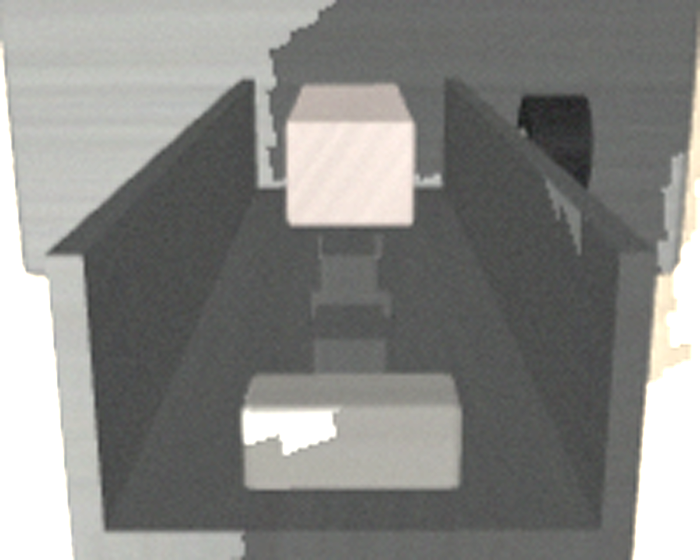

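The catch's visible length behind the sheet shrank from 38 to 23 px (about 6 mm), so it has sprung out. I'll ease the load and check that the bracket stays down.

Call:
{"op": "move_arm", "data": {
  "plan": [0, 0, 0, -0.0004, 0, -0.001, 0, 0, 0, 0, -0.0008, 0, -0.002, 0, 0, 0, 0, -0.0008, 0, -0.0025, 0, 0, 0, 0, -0.0008, 0, -0.0025, 0]
}}

```text
clock: 16.02
position: [0.5763, 0.0093, 0.3095]
ee_rot: [0.996, -0.087, 0.001, -0.0]
ft_force: [-0.3, 0.3, 5.9]
grip_width: 0.151
grasp_force: 101.1
```

```bash
python3 -c "
from h import *
rel()"
```

```text
gap 0.0014778169005015898 y 0.000531646796918449 z 0.3094909228704243 yaw -0.17430606379819152 tilt [0.002  0.0001] f stand -0.35616688156518317 0.2909352711261973 5.895391381453333 clk 16.025
```

Call:
{"op": "move_arm", "data": {
  "plan": [0, 0, 0, 0, 0, -0.0005, 0, 0, 0, 0, 0, 0, -0.001, 0, 0, 0, 0, 0, 0, -0.0015, 0, 0, 0, 0, 0, 0, -0.0015, 0]
}}

```text
clock: 16.52
position: [0.5762, 0.0091, 0.3098]
ee_rot: [0.996, -0.087, 0.001, -0.0]
ft_force: [8.2, 0.9, -6.3]
grip_width: 0.152
grasp_force: 99.3
```

```bash
python3 -c "
from h import *
rel()"
```

```text
gap 0.0015136152385408184 y 0.0003263057854886887 z 0.30976246599331997 yaw -0.17420844782195322 tilt [0.0014 0.0006] f stand 7.959111521342601 2.305069324081269 -6.298833545026362 clk 16.525
```

The catch holds: raising the command by 1.5 mm moved the bracket only 0.3 mm. I'll relax the load, release, retreat upward and check.

Call:
{"op": "move_arm", "data": {
  "plan": [0, 0, 0, 0.0008, 0, 0.0007, 0, 0, 0, 0, 0.0008, 0, 0.0007, 0, 0, 0, 0, 0.0008, 0, 0.0007, 0.06, 0, 0, 0, 0.0008, 0, 0.0007, 0.06, 0, 0, 0, 0.0008, 0, 0.0007, 0.06, 0, 0, 0, 0.0008, 0, 0.0007, 0.06, 0, 0, 0, 0, 0, -0.02, 0.06, 0, 0, 0, 0, 0, -0.06, 0.06, 0, 0, 0, 0, 0, -0.1, 0.06, 0, 0, 0, -0.04, 0, -0.12, 0.06, 0, 0, 0, -0.06, 0, -0.12, 0.06, 0, 0, 0, -0.06, 0, -0.12, 0.06]
}}

```text
clock: 18.02
position: [0.5159, 0.0204, 0.4322]
ee_rot: [0.996, -0.087, 0.001, 0.001]
ft_force: [-0.1, -0.2, 0.4]
grip_width: 0.703
grasp_force: 0.0
```

```bash
python3 -c "
from h import *
rel(); p,C=shot('wrist')
for l in ['bracket_grip','bracket_rear','top_slot']:
    for d in manip.tip_of(p,l)[:1]: print(l,d['conf'],w(C,d['position']))
a=p['color'][0:260,180:460,::-1]; a=cv2.resize(a,None,fx=2.3,fy=2.3,interpolation=cv2.INTER_CUBIC); cv2.imwrite('pics/w8.png',cv2.convertScaleAbs(a,alpha=1.7))
"
```

```text
gap 0.06283758830298937 y 0.001097258389259623 z 0.432222144392314 yaw -0.17363008566418603 tilt [ 0.0023 -0.002 ] f stand -0.10177464374456759 -0.17609210071069398 0.360078835874244 clk 18.025
bracket_grip 0.85 [0.5764 0.0057 0.1548]
bracket_rear 0.22 [ 0.4349  0.0646 -0.004 ]
top_slot 0.86 [ 0.609  -0.001   0.1587]
```

View pics/w8.png

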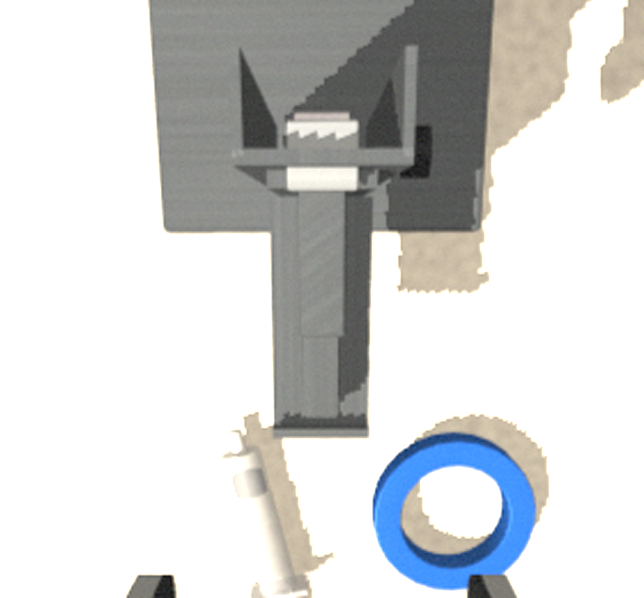

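The bracket hangs flush and square. The catch's pale block stands out over its top edge at crop (322,178), and the robot is clear, so I'll hand in.

```bash
python3 -c "
from workcell import manip
print(manip.hand_in())"
```

```text
the job is handed in; nothing more can be done
None
```

The bracket hangs with both hooks in the top two slots, held down by the sprung catch, and the gripper is clear; I handed the job in at about 18 s, and the hand-in returned no verdict.

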